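Walk the tube block round and set it against the bench fence

TASK

The heavy aluminium tube block stands crosswise on the bench. Without gripping or lifting it, push its corners in turn to walk it round on the spot (its middle staying within 5 cm of where it began) until one of its blue-striped long sides squarely faces the fence, still well clear of it. Then push the block straight up to the fence until that side rests flat against it, within the fence's length, leave it there, and do not disturb anything else on the bench.

Things in the scene. Friction and masses are not known exactly. Their poses are not given: they have to be found in the camera images.
- block: cast-aluminium tube block, grey, 20 dark wells on top, loose, 0.7 to 1.0 kg; 50 mm high, 100 mm along its x, 130 mm along its y. The two long sides (across its x axis) have a blue stripe and are alike: either may face the fence. Origin: centre of its underside. Starts 55 to 90 degrees out of square, either way. Sliding it takes about 4 to 15 N.
- fence: straight aluminium bar fixed to the bench, red ends, 340 mm long, 40 mm high, 12 mm thick, a 5 mm flange behind it. Origin: middle of its flat front face (robot's side), at bench level. y runs along the fence; x is level, square to that face and points into the fence, so the block is at negative x (centre 165 to 180 mm from the face at the start).
- blue_jar: glass jar with a blue lid, 52 mm across, 60 mm high; loose bystander, to be left alone; origin: centre of its underside
- white_pot: white sample pot, 40 mm across, 50 mm high; loose bystander, to be left alone; origin: centre of its underside
- dishes: stack of clear culture dishes, 84 mm across, 42 mm high; loose bystander, to be left alone; origin: centre of its underside
- red_vial: amber vial with a red cap, 30 mm across, 52 mm high; loose bystander, to be left alone; origin: centre of its underside
- spray: red spray bottle with a green trigger head, 66 mm across, 203 mm high; loose bystander, to be left alone; origin: centre of its underside
- steel_beaker: open stainless beaker, 80 mm across, 120 mm high; loose bystander, to be left alone; origin: centre of its underside
There are look-alikes about, which are no part of the job. Leave any purple look-alike of the block alone.

How it is judged (in metres and radians):
On the way:
1. a striped side is parallel to the fence within 7 degrees, the block's middle within 5 cm of where it began and over 80 mm from the fence face (gap about 30 mm) (angle between the x axis of block and the x axis of fence, either way round below 0.122 rad and x of block in the frame of fence below -0.08 m and distance of block from where it was at the start of the episode below 0.05 m), for 0.2 s.
At the end, for the whole second after the job is handed in: A striped long side of the block lies flat against the fence's front face: parallel within 0.05 rad (3 degrees), gap at the middle under 4 mm, the whole block within the fence's length (centre within 105 mm of the fence's middle), standing flat on the bench, at rest (angle between the x axis of block and the x axis of fence, either way round below 0.05 rad and x of block in the frame of fence between -0.054 and -0.045 m and y of block in the frame of fence between -0.105 and 0.105 m and height (world z) of block below 0.004 m and angle between block's own z axis and vertical below 0.05 rad and linear speed of block below 0.01 m/s and angular speed of block below 0.05 rad/s); the robot touches nothing.
It fails at once if the block is lifted (over 8 mm) or tipped (over 0.12 rad) (height (world z) of block above 0.008 m or angle between block's own z axis and vertical above 0.12 rad).
It fails at once if the block's middle strays more than 5 cm from where it began while it is still more than 0.25 rad out of square with the fence (angle between the x axis of block and the x axis of fence, either way round above 0.25 rad and distance of block from where it was at the start of the episode above 0.05 m).
It fails at once if a bystander is moved more than 20 mm or tipped more than 0.3 rad (distance of any of blue_jar, white_pot, dishes, red_vial, spray, steel_beaker from where it was at the start of the episode above 0.02 m or angle between any of blue_jar, white_pot, dishes, red_vial, spray, steel_beaker's own z axis and vertical above 0.3 rad).
It also fails if it takes over 72 s, if anything falls off the work surface, if the arm or the gripper's body presses on something with over 40 N, if the wrist force passes 120 N, or if a joint passes its speed limit or range.

ROBOT

A 6-joint arm with a two-finger parallel gripper is mounted at the origin on the work surface. World frame = base frame: x ahead of the robot, y to its left, z up, the work surface at z = 0. Lengths are in m, angles in degrees, forces in N, time in s.
With the tool pointing down it reaches from about 0.4 to 0.825 m from the base axis. Payload 7 kg.
Tool frame: the origin (TCP) lies at the very end of the fingers, on their centre line; the grasp point (between the pads) lies 19 mm behind it; z points along the fingers, y is the line along which they close (so a half turn about z gives the same grasp; the last joint's range is limited). The gripper opens to 88 mm and grips with 3 to 60 N. Pads are 19 mm wide; open, the fingers measure 130 mm over their backs; the gripper's body (78 mm by 193 mm) begins 47 mm behind the grasp point.
Start: joints at [-51.331, 20.546, 0.682, 0, -70.136, -16.507], TCP at [0.255, -0.625, 0.227] pointing down, gripper open.
Joint ranges: [-176.03, 176.03], [-82.01, 121.73], [-58.28, 71.71], [-173.87, 95.51], [-174.79, -0.11], [-173.66, 173.66]. Speed limits (degrees/s): [136.94, 136.94, 172.46, 180, 180, 180].

INTERFACE

Orientations are given as [roll, pitch, yaw] about the fixed x, y, z axes, in that order (R = Rz(yaw) Ry(pitch) Rx(roll)).
In Python, from plant import r gives the robot as it stands. The module is installed in compiled form; this text tells all that it offers.
- The arm moves only by the tool jog_arm, never from a script. Its arguments are lists of equal length, an entry for each row: "travel": the shift along the tool's x, y, z each as a share of 50 cm, from -1 to 1, a list of three; "dr": the turn, a rotation vector about the tool's x, y, z each as a share of 360 degrees, from -1 to 1, a list of three; "claw": the opening, from 0 (shut) to 1 (fully open). A call has exactly 10 rows; each row is the pose to reach, as a shift and turn from the pose commanded when the call began, along the tool's axes at that moment, turning the shorter way round; what a row does not reach only later rows make up. A row lasts 1/8 s, in which the tool goes at most 62.5 mm and 10.7 degrees, less where a joint would pass 70% of its speed; a pose out of reach is approached as far as the arm can. A call with a number of a shift or a turn outside -1 to 1 is refused whole. A call with a gripper value outside its range is refused whole. The fingers move at their own pace and stop on an object; "newtons" is the grip in N (left out, the last holds). Time passes only in rows, so rows that repeat a pose let the fingers close, or fill a call up. It gives the time, the measured TCP pose, the force, the opening and the grip force at its end, in the units of the state.
- r.get_state(): the state, without advancing time (a new reading comes with each control period).
- r.capture(name): name is "scene" or "top"; returns a dict with "pixels" (384x512x3 uint8, red, green, blue), "range_z" (384x512 float32, m along the optical axis (not along the pixel's ray), 0 where there is no reading), "fx", "fy", "cx", "cy" (pixels), "position" and "attitude" of the camera in the world. Camera axes: x right, y up, looking along -z (the intrinsics and any distortion apply to the point x, -y, -z); pixel columns grow to the right and rows downward; lengths in m; the calibration is good to about 2 mm. A picture is of the moment at which its call begins.
- r.close_job(): hands the job in; it is judged then, once.
Trained networks look in the newest picture that a camera, given by its name, has taken for a name from the list of things; names that differ only in an ending like _2 or _b are one class to them, and where a whole thing is asked for, a point or a joint stands for the part that bears it (a point fixed in the world has none). Each returns a list of dicts, best first, with "conf" (0 to 1); they miss things now and then, are a little off and sometimes report something else, mostly with a low value. They report only what shows in the picture. A call takes as long as a camera call. They do not tell look-alikes from the thing itself.
- r.boxes_of(name, camera): "extent" ([left, top, right, bottom] in pixels, round what is visible of it).
- r.regions_of(name, camera): "pixels" (384x512 bool, what is visible of it) and "extent" ([left, top, right, bottom] in pixels, round what is visible of it).
- r.tip_of(name, camera): "at" ([column, row] in pixels: a listed point, or the origin of a listed thing).
The state is a dict: "time_s": time; "joints": joint angles; "qd": joint speeds; "joint_torque": joint torques, N m; "tcp_pos": TCP position; "eef_rot": TCP orientation; "contact_force": force on the tool from outside, world axes, zero at the start; "moment": the same for the moment, N m; "gripper_width": finger opening in m; "gripper_force": force on a finger pad.
Only numpy, scipy, OpenCV 4.12 (cv2) and the standard library are available. Lean on these libraries where they do the work, as an engineer would, in place of code of your own. Each camera call takes 0.05 s, during which the arm holds its last target. There are 200 camera calls.

## Working session

There is one attempt and no reset: what is moved stays moved. The work goes in short steps, Python scripts to look and compute and a tool call to move; the robot and the scene stay as the last step left them, time stands still between calls to the robot, and variables do not carry over. Pictures are saved under pics/ and viewed, at most 10 in all, crops included, and the job is handed in when it is done.

Besides the shell and the picture viewer there is one more tool, called after ">>>" by a JSON object that holds its "fn" and its "kwargs". jog_arm: Moves the arm, as the interface text tells. Its arguments: {"type":"object","properties":{"travel":{"type":"array"},"dr":{"type":"array"},"claw":{"type":"array"},"newtons":{"type":"number"}},"required":["travel","dr","claw"]}

```bash
mkdir -p pics; ls; python3 - <<'E'
from plant import r
import cv2,numpy as np
s=r.get_state();print(s['time_s'],s['tcp_pos'],s['eef_rot'])
for c in("scene","top"):
    d=r.capture(c);cv2.imwrite(f"pics/{c}0.png",d["pixels"][:,:,::-1])
    print(c,d["fx"],d["fy"],d["cx"],d["cy"],d["position"],d["attitude"],[k for k in d])
    for n in "block fence blue_jar white_pot dishes red_vial spray steel_beaker".split():
        print(n,[(round(b["conf"],2),np.round(b["extent"]).tolist()) for b in r.boxes_of(n,c)])
E
```

```text
pics
0.0 [ 0.25441146 -0.62470522  0.2256305 ] [ 1.79907206e+02 -8.29088825e-03 -1.57845608e+02]
scene 480.9630551483284 480.9630551483284 262.80422103108475 194.16236627631184 [ 1.06270768 -0.86246731  1.38130546] [37.7387931   1.03818151 32.34508567] ['pixels', 'range_z', 'fx', 'fy', 'cx', 'cy', 'position', 'attitude']
block [(0.86, [114.0, 244.0, 160.0, 280.0]), (0.8, [216.0, 160.0, 252.0, 199.0]), (0.75, [228.0, 119.0, 261.0, 152.0]), (0.73, [244.0, 195.0, 286.0, 234.0])]
fence [(0.83, [300.0, 185.0, 343.0, 275.0])]
blue_jar [(0.67, [314.0, 154.0, 330.0, 175.0])]
white_pot [(0.61, [286.0, 152.0, 295.0, 169.0])]
dishes [(0.63, [252.0, 254.0, 282.0, 287.0])]
red_vial [(0.63, [164.0, 262.0, 194.0, 303.0])]
spray [(0.92, [314.0, 86.0, 336.0, 135.0]), (0.69, [250.0, 256.0, 279.0, 288.0])]
steel_beaker [(0.63, [164.0, 263.0, 194.0, 304.0])]
top 387.10689810003703 387.10689810003703 251.36794867206467 192.4247803176029 [ 0.39894084 -0.00882291  1.06714617] [  4.83268951  -0.10675811 -90.13658868] ['pixels', 'range_z', 'fx', 'fy', 'cx', 'cy', 'position', 'attitude']
block [(0.94, [239.0, 142.0, 295.0, 203.0]), (0.94, [212.0, 215.0, 268.0, 278.0]), (0.93, [132.0, 242.0, 192.0, 309.0]), (0.8, [378.0, 238.0, 443.0, 302.0])]
fence [(0.74, [189.0, 95.0, 308.0, 126.0])]
blue_jar [(0.89, [148.0, 146.0, 169.0, 164.0])]
white_pot [(0.73, [165.0, 190.0, 182.0, 203.0])]
dishes [(0.89, [318.0, 116.0, 356.0, 149.0])]
red_vial []
spray [(0.96, [44.0, 173.0, 100.0, 207.0])]
steel_beaker [(0.69, [389.0, 180.0, 437.0, 214.0])]
```

```bash
python3 - <<'E'
import cv2
for c in("scene","top"):
    cv2.imwrite(f"pics/{c}0b.png",cv2.resize(cv2.imread(f"pics/{c}0.png"),(800,600),interpolation=cv2.INTER_CUBIC))
E
```

```text
(no output)
```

View pics/top0b.png

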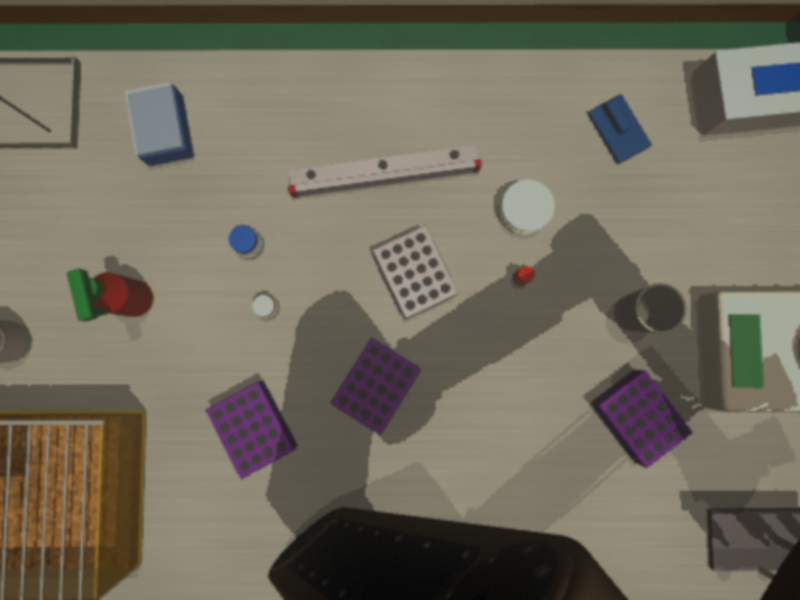

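View pics/scene0b.png

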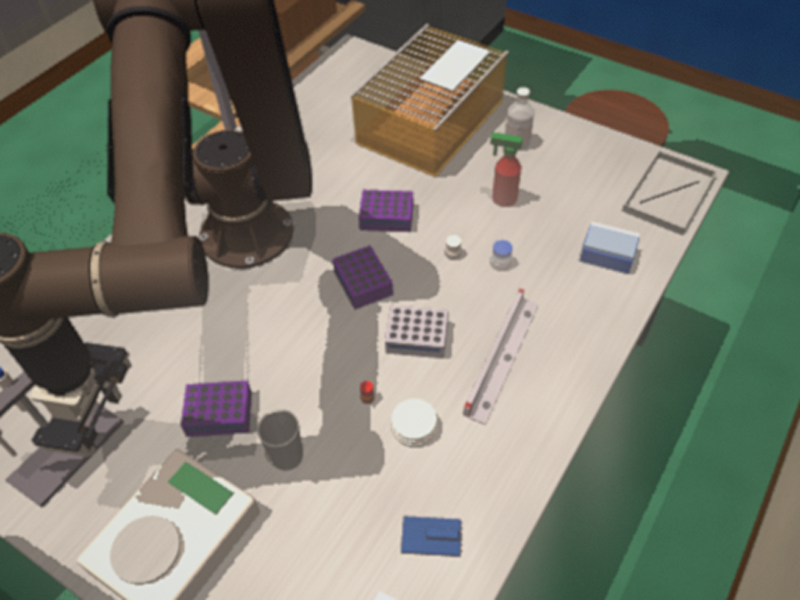

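The top view shows the grey block at (413,271) in the 800x600 picture. A purple look-alike is just behind it at (376,386). The fence is above it from (292,188) to (478,165), the dishes are at (528,207), and the red vial is at (525,273). The scene view agrees: block (417,328), fence (500,355), vial (367,390). The block needs about 70° counter-clockwise.

```bash
cat > h.py <<'E'
from plant import r
import cv2,numpy as np
from scipy.spatial.transform import Rotation as R
def cloud(c):
    d=r.capture(c);z=d["range_z"];v,u=np.mgrid[:384,:512]
    P=np.stack([(u-d["cx"])/d["fx"]*z,-(v-d["cy"])/d["fy"]*z,-z],-1)
    W=P@R.from_euler('xyz',d["attitude"],degrees=True).as_matrix().T+np.array(d["position"])
    W[z==0]=np.nan
    return d,W
def block(d,W,near):
    "grey block: top-face points near a place; returns centre, long-axis angle (deg), size"
    p=d["pixels"].astype(int)
    m=(np.abs(W[...,2]-.05)<.014)&(np.hypot(W[...,0]-near[0],W[...,1]-near[1])<.11)
    m&=~((p[...,0]-p[...,1]>25)&(p[...,2]-p[...,1]>15))
    n,l,s,ce=cv2.connectedComponentsWithStats(m.astype(np.uint8));i=1+np.argmax(s[1:,4])
    q=W[l==i][:,:2]
    (cx,cy),(w,h),a=cv2.minAreaRect((q*1000).astype(np.float32))
    if w<h:a+=90
    return np.array([cx,cy])/1000,(a+90)%180-90,(w,h),len(q),np.nanmedian(W[l==i][:,2])
E
python3 - <<'E'
from h import *
for c in("top","scene"):
    d,W=cloud(c)
    if c=="top":
        near=W[173,264,:2]; print("near",W[173,264])
    print(c,block(d,W,near))
    for n in "fence blue_jar white_pot dishes red_vial spray steel_beaker".split():
        for g in r.regions_of(n,c)[:2]:
            q=W[g["pixels"]];q=q[np.isfinite(q[:,0])]
            t=q[q[:,2]>np.percentile(q[:,2],95)-.012]
            rc=cv2.minAreaRect((t[:,:2]*1000).astype(np.float32))
            print(n,round(g["conf"],2),np.round(rc[0]),np.round(rc[1]),round(rc[2],1),"top z",np.round(np.median(t[:,2]),3))
    if c=="top":
        v,u=np.mgrid[:384,:512]
        print("vialpx",W[int(273*.64),int(525*.64)])
    # fence bar top points
    x,y,z=W[...,0],W[...,1],W[...,2]
    m=(z>.03)&(z<.05)&(x>near[0]+.1)&(x<near[0]+.26)&(np.abs(y-near[1])<.22)
    n,l,s,ce=cv2.connectedComponentsWithStats(m.astype(np.uint8));i=1+np.argmax(s[1:,4])
    q=W[l==i];print("fence bar",cv2.minAreaRect((q[:,:2]*1000).astype(np.float32)),np.median(q[:,2]),len(q))
E
```

```text
near [ 0.53643437 -0.04448696  0.05037478]
top (array([ 0.53556201, -0.04858335]), 25.418670654296875, (130.25946044921875, 100.61935424804688), 1841, np.float64(0.049613665396170514))
fence 0.55 [705.   3.] [ 14. 340.] 8.1 top z 0.039
blue_jar 0.67 [589. 243.] [42. 45.] 43.1 top z 0.059
white_pot 0.61 [478. 208.] [36. 33.] 45.6 top z 0.049
dishes 0.96 [ 651. -243.] [86. 88.] 46.1 top z 0.043
red_vial 0.44 [ 528. -235.] [22. 23.] 9.9 top z 0.051
spray 0.85 [483. 440.] [74. 22.] 16.1 top z 0.201
steel_beaker 0.89 [ 468. -431.] [76. 78.] 1.3 top z 0.118
vialpx [ 0.53358114 -0.23549262  0.04869826]
fence bar ((704.51123046875, 2.6049957275390625), (14.326851844787598, 339.6010437011719), 8.084637641906738) 0.03895309270090508 632
scene (array([ 0.53375342, -0.05094221]), 25.831953048706055, (129.8119354248047, 106.861328125), 971, np.float64(0.05032441940300081))
fence 0.72 [703.   1.] [ 13. 345.] 8.2 top z 0.04
blue_jar 0.71 [ 649. -244.] [86. 90.] 44.8 top z 0.044
blue_jar 0.6 [589. 241.] [49. 45.] 65.0 top z 0.06
white_pot 0.58 [476. 204.] [33. 32.] 49.8 top z 0.051
dishes 0.62 [ 648. -245.] [88. 90.] 48.7 top z 0.044
red_vial 0.61 [ 531. -239.] [23. 26.] 31.4 top z 0.052
spray 0.84 [482. 438.] [74. 33.] 16.1 top z 0.201
steel_beaker 0.56 [ 465. -433.] [76. 80.] 56.7 top z 0.118
fence bar ((702.4685668945312, 1.318817138671875), (13.37381362915039, 344.91278076171875), 7.978559970855713) 0.03981432505533644 341
```

```bash
cat >> h.py <<'E'
def plan(wp,claw,show=True):
    "wp: list of (x,y,z[,yaw]) world rows -> jog numbers from the present pose"
    s=r.get_state();p0=np.array(s["tcp_pos"]);y0=s["eef_rot"][2]
    T=R.from_euler('xyz',[180,0,y0],degrees=True).as_matrix()
    print("t",round(s["time_s"],2),"tcp",np.round(p0,4),"yaw",round(y0,2),"w",s["gripper_width"],"F",np.round(s["contact_force"],1))
    tr=[];dr=[]
    for w in wp:
        t=np.round(T.T@(np.array(w[:3])-p0)/.5,3);tr.append(t.tolist())
        dr.append([0,0,round(-(((w[3]-y0+180)%360)-180)/360,4)] if len(w)>3 else [0,0,0])
    while len(tr)<10:tr.append(tr[-1]);dr.append(dr[-1])
    print(tr);print(dr if any(k[2] for k in dr) else "dr 0")
E
python3 - <<'E'
from h import *
d,W=cloud("top")
p=d["pixels"].astype(int)
m=(np.abs(W[...,2]-.05)<.012)&(p[...,0]-p[...,1]>12)&(p[...,2]-p[...,1]>12)
m&=(np.hypot(W[...,0]-.37,W[...,1]-.01)<.12)
print("purple",np.round(cv2.boxPoints(cv2.minAreaRect((W[m][:,:2]*1000).astype(np.float32)))),m.sum())
s=np.array(r.get_state()["tcp_pos"]);g=np.array([.618,-.101,.20])
plan([s+.85*(g-s)],0)
E
```

```text
purple [[263.  11.]
 [371. -57.]
 [424.  26.]
 [315.  95.]] 1307
t 1.75 tcp [ 0.2546 -0.6251  0.2266] yaw -157.84 w 0.08787954281479288 F [ 0.2  0.4 -0.2]
[[-0.908, 0.592, 0.045], [-0.908, 0.592, 0.045], [-0.908, 0.592, 0.045], [-0.908, 0.592, 0.045], [-0.908, 0.592, 0.045], [-0.908, 0.592, 0.045], [-0.908, 0.592, 0.045], [-0.908, 0.592, 0.045], [-0.908, 0.592, 0.045], [-0.908, 0.592, 0.045]]
dr 0
```

>>> {"fn": "jog_arm", "kwargs": {"travel": [[-0.908,0.592,0.045],[-0.908,0.592,0.045],[-0.908,0.592,0.045],[-0.908,0.592,0.045],[-0.908,0.592,0.045],[-0.908,0.592,0.045],[-0.908,0.592,0.045],[-0.908,0.592,0.045],[-0.908,0.592,0.045],[-0.908,0.592,0.045]], "dr": [[0,0,0],[0,0,0],[0,0,0],[0,0,0],[0,0,0],[0,0,0],[0,0,0],[0,0,0],[0,0,0],[0,0,0]], "claw": [0,0,0,0,0,0,0,0,0,0]}}

```text
time_s: 3.0
tcp_pos: [0.5649, -0.1773, 0.2037]
eef_rot: [180.0, -0.0, -157.6]
contact_force: [0.4, 0.0, -0.0]
gripper_width: 0.0007
gripper_force: 0.0
```

```bash
python3 - <<'E'
from h import *
g=(.618,-.101)
plan([(*g,.15),(*g,.15),(*g,.1),(*g,.06),(*g,.03),(*g,.015),(*g,.015)],0)
E
```

```text
t 3.0 tcp [ 0.5649 -0.1773  0.2037] yaw -157.63 w 0.0006525009167168269 F [ 0.4  0.  -0. ]
[[-0.156, 0.101, 0.107], [-0.156, 0.101, 0.107], [-0.156, 0.101, 0.207], [-0.156, 0.101, 0.287], [-0.156, 0.101, 0.347], [-0.156, 0.101, 0.377], [-0.156, 0.101, 0.377], [-0.156, 0.101, 0.377], [-0.156, 0.101, 0.377], [-0.156, 0.101, 0.377]]
dr 0
```

>>> {"fn": "jog_arm", "kwargs": {"travel": [[-0.156,0.101,0.107],[-0.156,0.101,0.107],[-0.156,0.101,0.207],[-0.156,0.101,0.287],[-0.156,0.101,0.347],[-0.156,0.101,0.377],[-0.156,0.101,0.377],[-0.156,0.101,0.377],[-0.156,0.101,0.377],[-0.156,0.101,0.377]], "dr": [[0,0,0],[0,0,0],[0,0,0],[0,0,0],[0,0,0],[0,0,0],[0,0,0],[0,0,0],[0,0,0],[0,0,0]], "claw": [0,0,0,0,0,0,0,0,0,0]}}

```text
time_s: 4.25
tcp_pos: [0.6171, -0.1035, 0.0165]
eef_rot: [-180.0, 0.1, -157.8]
contact_force: [-0.8, -0.4, -0.1]
gripper_width: 0.0003
gripper_force: 0.0
```

```bash
cat >> h.py <<'E'
def arc(C,ang,sgn,deg,n,arm=52,cor=33,half=22):
    "finger-centre path for a CCW push near the sgn*L end; ang = long axis angle; deg = wanted turn"
    C=np.array(C);out=[]
    a=np.radians(ang);L=np.array([np.cos(a),np.sin(a)]);K=C-sgn*L*cor/1000
    for t in np.linspace(0,deg,n+1):
        b=a+np.radians(t);l=sgn*np.array([np.cos(b),np.sin(b)]);s=np.array([-l[1],l[0]])
        out.append(K+l*(cor+arm)/1000-s*(50+half)/1000)
    return out
E
python3 - <<'E'
from h import *
w=arc((.5355,-.0486),25.4,1,30,9)
plan([(*q,.015) for q in w],0)
print(np.round(w,3).tolist())
E
```

```text
t 4.25 tcp [ 0.6171 -0.1035  0.0165] yaw -157.84 w 0.0002649413787708051 F [-0.8 -0.4 -0.1]
[[-0.002, 0.025, 0.003], [-0.01, 0.036, 0.003], [-0.017, 0.047, 0.003], [-0.023, 0.058, 0.003], [-0.028, 0.07, 0.003], [-0.033, 0.082, 0.003], [-0.037, 0.094, 0.003], [-0.041, 0.107, 0.003], [-0.044, 0.119, 0.003], [-0.046, 0.132, 0.003]]
dr 0
[[0.613, -0.091], [0.615, -0.085], [0.616, -0.079], [0.617, -0.072], [0.617, -0.066], [0.617, -0.059], [0.617, -0.053], [0.616, -0.046], [0.615, -0.04], [0.613, -0.034]]
```

>>> {"fn": "jog_arm", "kwargs": {"travel": [[-0.002,0.025,0.001],[-0.01,0.036,0.001],[-0.017,0.047,0.001],[-0.023,0.058,0.001],[-0.028,0.07,0.001],[-0.033,0.082,0.001],[-0.037,0.094,0.001],[-0.041,0.107,0.001],[-0.044,0.119,0.001],[-0.046,0.132,0.001]], "dr": [[0,0,0],[0,0,0],[0,0,0],[0,0,0],[0,0,0],[0,0,0],[0,0,0],[0,0,0],[0,0,0],[0,0,0]], "claw": [0,0,0,0,0,0,0,0,0,0]}}

```text
time_s: 5.5
tcp_pos: [0.613, -0.0333, 0.0151]
eef_rot: [-180.0, 0.0, -157.8]
contact_force: [0.8, -1.6, 0.7]
gripper_width: 0.0004
gripper_force: 0.9
```

```bash
python3 - <<'E'
from h import *
print(r.get_state()["tcp_pos"],r.get_state()["contact_force"])
for c in("scene","top"):
    d,W=cloud(c);print(c,block(d,W,(.5355,-.0486)));cv2.imwrite(f"pics/{c}1.png",d["pixels"][:,:,::-1])
E
```

```text
[ 0.61298591 -0.03330656  0.01507097] [ 0.81013364 -1.59655772  0.71993113]
scene (array([ 0.52363239, -0.03612798]), 58.124794006347656, (117.59876251220703, 104.8786392211914), 680, np.float64(0.050325245861757684))
top (array([ 0.52970251, -0.0278472 ]), 56.13965606689453, (128.80557250976562, 100.3320083618164), 1647, np.float64(0.04961607874251084))
```

```bash
python3 - <<'E'
from h import *
C=(.5297,-.0278)
g=arc(C,56.1,-1,40,9,38,40,17.5+9)[0];print(g)
y=171
plan([(.613,-.043,.015),(.613,-.043,.05),(.58,-.043,.09),(.54,-.03,.09,y),(*g,.09,y),(*g,.09,y),(*g,.09,y),(*g,.06,y),(*g,.03,y),(*g,.015,y)],0)
E
```

```text
[ 0.44500975 -0.01667297]
t 5.6 tcp [ 0.6129 -0.0329  0.0151] yaw -157.81 w 0.000281825086408733 F [1.  0.9 0.5]
[[0.007, -0.019, 0.0], [0.007, -0.019, -0.07], [0.068, 0.006, -0.15], [0.133, 0.06, -0.15], [0.299, 0.157, -0.15], [0.299, 0.157, -0.15], [0.299, 0.157, -0.15], [0.299, 0.157, -0.09], [0.299, 0.157, -0.03], [0.299, 0.157, 0.0]]
[[0, 0, 0], [0, 0, 0], [0, 0, 0], [0, 0, np.float64(0.0866)], [0, 0, np.float64(0.0866)], [0, 0, np.float64(0.0866)], [0, 0, np.float64(0.0866)], [0, 0, np.float64(0.0866)], [0, 0, np.float64(0.0866)], [0, 0, np.float64(0.0866)]]
```

>>> {"fn": "jog_arm", "kwargs": {"travel": [[0.007,-0.019,0.0],[0.007,-0.019,-0.07],[0.068,0.006,-0.15],[0.133,0.06,-0.15],[0.299,0.157,-0.15],[0.299,0.157,-0.15],[0.299,0.157,-0.15],[0.299,0.157,-0.09],[0.299,0.157,-0.03],[0.299,0.157,0.0]], "dr": [[0,0,0],[0,0,0],[0,0,0],[0,0,0.0866],[0,0,0.0866],[0,0,0.0866],[0,0,0.0866],[0,0,0.0866],[0,0,0.0866],[0,0,0.0866]], "claw": [0,0,0,0,0,0,0,0,0,0]}}

```text
time_s: 6.85
tcp_pos: [0.4448, -0.0181, 0.0137]
eef_rot: [-180.0, -0.1, 171.0]
contact_force: [1.1, 0.6, 0.2]
gripper_width: 0.0002
gripper_force: 0.0
```

```bash
python3 - <<'E'
from h import *
d,W=cloud("scene");print(block(d,W,(.53,-.028)))
w=arc((.5297,-.0278),56.1,-1,40,9,38,40,17.5)
plan([(*q,.015,171+40*i/9) for i,q in enumerate(w)],0)
E
```

```text
(array([ 0.52472748, -0.02664053]), 54.18407440185547, (133.76116943359375, 117.01177215576172), 971, np.float64(0.050002306548753817))
t 6.9 tcp [ 0.4441 -0.0183  0.0125] yaw 171.0 w 2.06210655293406e-06 F [-0.8 -0.1 -1.3]
[[-0.018, -0.004, -0.005], [-0.025, -0.019, -0.005], [-0.033, -0.032, -0.005], [-0.042, -0.045, -0.005], [-0.052, -0.058, -0.005], [-0.064, -0.069, -0.005], [-0.076, -0.08, -0.005], [-0.088, -0.089, -0.005], [-0.102, -0.098, -0.005], [-0.116, -0.105, -0.005]]
[[0, 0, np.float64(0.0)], [0, 0, np.float64(-0.0123)], [0, 0, np.float64(-0.0247)], [0, 0, np.float64(-0.037)], [0, 0, np.float64(-0.0494)], [0, 0, np.float64(-0.0617)], [0, 0, np.float64(-0.0741)], [0, 0, np.float64(-0.0864)], [0, 0, np.float64(-0.0988)], [0, 0, np.float64(-0.1111)]]
```

>>> {"fn": "jog_arm", "kwargs": {"travel": [[-0.018,-0.004,-0.003],[-0.025,-0.019,-0.003],[-0.033,-0.032,-0.003],[-0.042,-0.045,-0.003],[-0.052,-0.058,-0.003],[-0.064,-0.069,-0.003],[-0.076,-0.08,-0.003],[-0.088,-0.089,-0.003],[-0.102,-0.098,-0.003],[-0.116,-0.105,-0.003]], "dr": [[0,0,0],[0,0,-0.0123],[0,0,-0.0247],[0,0,-0.037],[0,0,-0.0494],[0,0,-0.0617],[0,0,-0.0741],[0,0,-0.0864],[0,0,-0.0988],[0,0,-0.1111]], "claw": [0,0,0,0,0,0,0,0,0,0]}}

```text
time_s: 8.15
tcp_pos: [0.4947, -0.0791, 0.0174]
eef_rot: [-180.0, 0.0, -148.9]
contact_force: [-2.7, 0.8, 0.8]
gripper_width: 0.0002
gripper_force: 1.0
```

```bash
python3 - <<'E'
from h import *
for c in("scene","top"):
    d,W=cloud(c);b=block(d,W,(.55,-.035));print(c,b)
    cv2.imwrite(f"pics/{c}2.png",d["pixels"][:,:,::-1])
p=np.array(r.get_state()["tcp_pos"])
plan([(p[0]-.02,p[1],.015),(p[0]-.02,p[1],.06),(p[0]-.02,p[1],.10)],0)
E
```

```text
scene (array([ 0.55787836, -0.03975839]), -86.58719491958618, (103.88870239257812, 133.52993774414062), 879, np.float64(0.05036763791383625))
top (array([ 0.60275311, -0.01745604]), -79.1141586303711, (20.086544036865234, 94.29791259765625), 184, np.float64(0.049454552624254244))
t 8.25 tcp [ 0.4954 -0.0791  0.0174] yaw -148.98 w 0.0005879877200298865 F [-0.4  0.7  0.5]
[[0.034, 0.021, 0.005], [0.034, 0.021, -0.085], [0.034, 0.021, -0.165], [0.034, 0.021, -0.165], [0.034, 0.021, -0.165], [0.034, 0.021, -0.165], [0.034, 0.021, -0.165], [0.034, 0.021, -0.165], [0.034, 0.021, -0.165], [0.034, 0.021, -0.165]]
dr 0
```

>>> {"fn": "jog_arm", "kwargs": {"travel": [[0.034,0.021,0.0],[0.034,0.021,-0.085],[0.034,0.021,-0.165],[0.08,0.05,-0.2],[0.08,0.05,-0.2],[0.08,0.05,-0.2],[0.08,0.05,-0.2],[0.08,0.05,-0.2],[0.08,0.05,-0.2],[0.08,0.05,-0.2]], "dr": [[0,0,0],[0,0,0],[0,0,0],[0,0,0.064],[0,0,0.064],[0,0,0.064],[0,0,0.064],[0,0,0.064],[0,0,0.064],[0,0,0.064]], "claw": [0,0,0,1,1,1,1,1,1,1]}}

```text
time_s: 9.5
tcp_pos: [0.4468, -0.0776, 0.1164]
eef_rot: [-180.0, -0.0, -172.0]
contact_force: [-0.1, -0.4, 0.3]
gripper_width: 0.0649
gripper_force: 0.0
```

```bash
python3 - <<'E'
from h import *
for c in("scene","top"):
    d,W=cloud(c);b=block(d,W,(.555,-.037));print(c,b)
    cv2.imwrite(f"pics/{c}3.png",cv2.resize(d["pixels"][:,:,::-1],(800,600)))
s=r.get_state();print(s["tcp_pos"],s["eef_rot"],s["gripper_width"])
E
```

```text
scene (array([ 0.5582157 , -0.04031791]), -86.51959943771362, (103.91790008544922, 135.08404541015625), 984, np.float64(0.05003194075046369))
top (array([ 0.57340082, -0.03684247]), -84.07363367080688, (77.22804260253906, 130.92625427246094), 1124, np.float64(0.04950352191312202))
[ 0.44680865 -0.07753119  0.11643757] [-1.79997718e+02 -1.74824341e-02 -1.72039334e+02] 0.07286034141586573
```

View pics/top3.png

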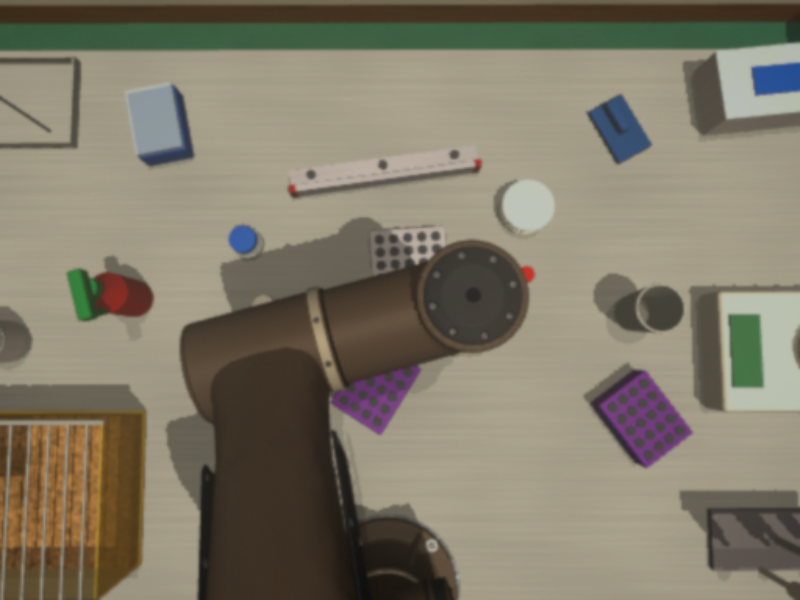

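The top view shows the block at (408,250), nearly square with the fence and only its back half hidden by the wrist. All the bystanders are where they were. Next I go down behind the block with the fingers open for a two-point straight push.

```bash
python3 - <<'E'
from h import *
C=np.array([.561,-.037]);n=np.array([.990,.141]);f=lambda k:(*(C-k*n),)
plan([(*f(.078),.1,-171.9),(*f(.078),.1,-171.9),(*f(.078),.06,-171.9),(*f(.078),.03,-171.9),(*f(.078),.016,-171.9)]+[(*f(k),.016,-171.9) for k in(.072,.066,.06,.055,.052)],1)
E
```

```text
t 9.6 tcp [ 0.4468 -0.0775  0.1164] yaw -172.04 w 0.07286034141586573 F [ 0.8  0.5 -0.3]
[[-0.081, 0.048, 0.033], [-0.081, 0.048, 0.033], [-0.081, 0.048, 0.113], [-0.081, 0.048, 0.173], [-0.081, 0.048, 0.201], [-0.093, 0.048, 0.201], [-0.105, 0.048, 0.201], [-0.117, 0.048, 0.201], [-0.127, 0.048, 0.201], [-0.133, 0.048, 0.201]]
[[0, 0, np.float64(-0.0004)], [0, 0, np.float64(-0.0004)], [0, 0, np.float64(-0.0004)], [0, 0, np.float64(-0.0004)], [0, 0, np.float64(-0.0004)], [0, 0, np.float64(-0.0004)], [0, 0, np.float64(-0.0004)], [0, 0, np.float64(-0.0004)], [0, 0, np.float64(-0.0004)], [0, 0, np.float64(-0.0004)]]
```

>>> {"fn": "jog_arm", "kwargs": {"travel": [[-0.081,0.048,0.033],[-0.081,0.048,0.033],[-0.081,0.048,0.113],[-0.081,0.048,0.173],[-0.081,0.048,0.201],[-0.093,0.048,0.201],[-0.105,0.048,0.201],[-0.117,0.048,0.201],[-0.127,0.048,0.201],[-0.133,0.048,0.201]], "dr": [[0,0,0],[0,0,0],[0,0,0],[0,0,0],[0,0,0],[0,0,0],[0,0,0],[0,0,0],[0,0,0],[0,0,0]], "claw": [1,1,1,1,1,1,1,1,1,1]}}

```text
time_s: 10.85
tcp_pos: [0.5092, -0.0447, 0.0163]
eef_rot: [180.0, -0.0, -172.1]
contact_force: [-4.8, -1.1, 2.4]
gripper_width: 0.0879
gripper_force: 2.1
```

```bash
python3 - <<'E'
from h import *
for c in("scene","top"):
    d,W=cloud(c);b=block(d,W,(.56,-.037));print(c,b)
cv2.imwrite(f"pics/scene4.png",cv2.resize(cloud("scene")[0]["pixels"][130:270,190:370,::-1],(720,560)))
s=r.get_state();print(s["tcp_pos"],s["eef_rot"],s["gripper_width"],s["contact_force"],s["moment"])
E
```

```text
scene (array([ 0.56948907, -0.03489888]), -82.40338850021362, (97.96456146240234, 136.47003173828125), 886, np.float64(0.05029816228091355))Traceback (most recent call last):
  File "<stdin>", line 3, in <module>
  File "h.py", line 15, in block
    n,l,s,ce=cv2.connectedComponentsWithStats(m.astype(np.uint8));i=1+np.argmax(s[1:,4])
                                                                      ~~~~~~~~~^^^^^^^^^
    return _wrapfunc(a, 'argmax', axis=axis, out=out, **kwds)
    return bound(*args, **kwds)
ValueError: attempt to get argmax of an empty sequence
```

>>> {"fn": "jog_arm", "kwargs": {"travel": [[0,0,0],[0,0,0],[0,0,0],[-0.016,0,0],[-0.038,0,0],[-0.06,0,0],[-0.082,0,0],[-0.104,0,0],[-0.124,0,0],[-0.14,0,0]], "dr": [[0,0,0],[0,0,0],[0,0,0],[0,0,0],[0,0,0],[0,0,0],[0,0,0],[0,0,0],[0,0,0],[0,0,0]], "claw": [1,1,1,1,1,1,1,1,1,1]}}

```text
time_s: 12.2
tcp_pos: [0.5793, -0.0348, 0.016]
eef_rot: [-180.0, -0.0, -172.1]
contact_force: [-4.1, -1.1, 0.7]
gripper_width: 0.0877
gripper_force: 1.6
```

```bash
python3 - <<'E'
from h import *
d,W=cloud("scene");print(block(d,W,(.637,-.027)))
cv2.imwrite(f"pics/scene4.png",cv2.resize(d["pixels"][130:270,190:370,::-1],(720,560)))
s=r.get_state();print(s["tcp_pos"],s["eef_rot"],s["contact_force"],s["moment"])
p=np.array(s["tcp_pos"][:2]);print("tcp fence x",(p-[.698,.0018])@[.990,.141])
E
```

```text
(array([ 0.64195013, -0.02726292]), -81.25286483764648, (92.10719299316406, 139.1994171142578), 894, np.float64(0.050304546056291644))
[ 0.58052022 -0.03462235  0.01610388] [-1.79989640e+02  5.91231062e-02 -1.72037958e+02] [-0.49655375  0.1914742  -0.74165517] [-0.16638463  0.30220124 -0.01912316]
tcp fence x -0.12144053205787442
```

View pics/scene4.png

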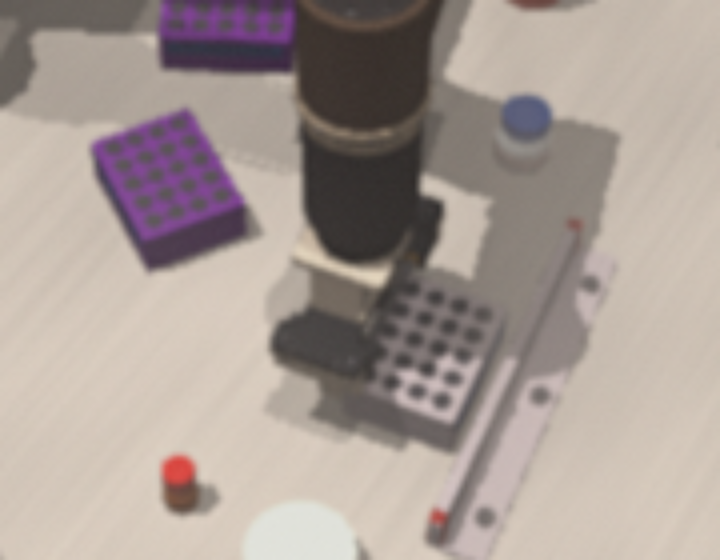

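The crop shows the block square to the fence, with a narrow gap left between the block's edge near (480,400) and the bar face. Vial, dishes and jar are untouched. About 11 mm remains, so I close it slowly.

>>> {"fn": "jog_arm", "kwargs": {"travel": [[-0.006,0,0],[-0.012,0,0],[-0.015,0,0],[-0.017,0,0],[-0.018,0,0],[-0.019,0,0],[-0.02,0,0],[-0.021,0,0],[-0.022,0,0],[-0.022,0,0]], "dr": [[0,0,0],[0,0,0],[0,0,0],[0,0,0],[0,0,0],[0,0,0],[0,0,0],[0,0,0],[0,0,0],[0,0,0]], "claw": [1,1,1,1,1,1,1,1,1,1]}}

```text
time_s: 13.5
tcp_pos: [0.5897, -0.0334, 0.0161]
eef_rot: [180.0, 0.0, -172.1]
contact_force: [-2.5, -0.4, -0.2]
gripper_width: 0.088
gripper_force: 1.5
```

>>> {"fn": "jog_arm", "kwargs": {"travel": [[-0.001,0,0],[-0.002,0,0],[-0.003,0,0],[-0.004,0,0],[-0.005,0,0],[-0.006,0,0],[-0.007,0,0],[-0.007,0,0],[-0.007,0,0],[-0.007,0,0]], "dr": [[0,0,0],[0,0,0],[0,0,0],[0,0,0],[0,0,0],[0,0,0],[0,0,0],[0,0,0],[0,0,0],[0,0,0]], "claw": [1,1,1,1,1,1,1,1,1,1]}}

```text
time_s: 14.75
tcp_pos: [0.592, -0.0331, 0.016]
eef_rot: [-180.0, -0.1, -172.1]
contact_force: [-6.6, 0.1, 3.5]
gripper_width: 0.0879
gripper_force: 3.5
```

```bash
python3 - <<'E'
from h import *
d,W=cloud("scene");print(block(d,W,(.655,-.025)))
cv2.imwrite(f"pics/scene5.png",cv2.resize(d["pixels"][170:260,250:370,::-1],(720,540)))
s=r.get_state();print(s["tcp_pos"],s["eef_rot"],s["contact_force"],s["moment"])
E
```

```text
(array([ 0.66023901, -0.02570712]), -81.73827266693115, (103.23580932617188, 196.20143127441406), 1045, np.float64(0.04966934739135542))
[ 0.59197687 -0.03309177  0.01599843] [-1.79997690e+02 -1.05747091e-01 -1.72064347e+02] [-6.38890818 -0.09779252  4.12330479] [0.05746938 2.39645841 0.07602697]
```

View pics/scene5.png

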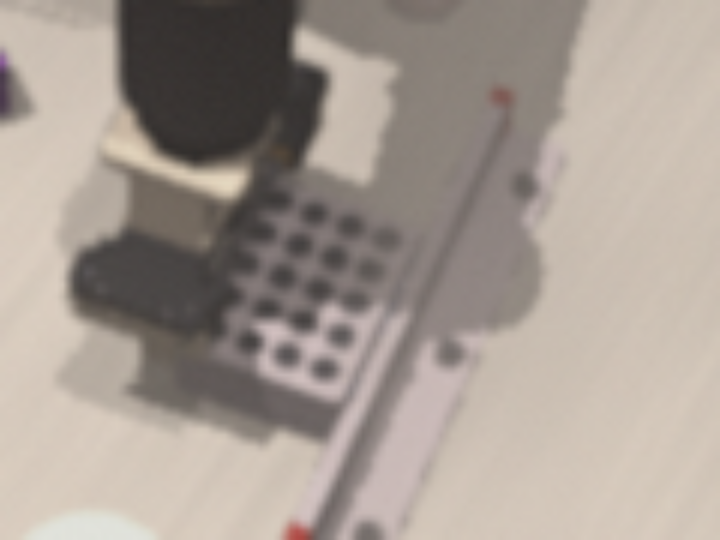

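The block's edge now touches the bar along (340,400)–(415,240). The force has stayed up at rest, which fits with contact. I press a little further to seat it.

>>> {"fn": "jog_arm", "kwargs": {"travel": [[-0.001,0,0],[-0.002,0,0],[-0.003,0,0],[-0.004,0,0],[-0.005,0,0],[-0.006,0,0],[-0.006,0,0],[-0.006,0,0],[-0.006,0,0],[-0.006,0,0]], "dr": [[0,0,0],[0,0,0],[0,0,0],[0,0,0],[0,0,0],[0,0,0],[0,0,0],[0,0,0],[0,0,0],[0,0,0]], "claw": [1,1,1,1,1,1,1,1,1,1]}}

```text
time_s: 16.05
tcp_pos: [0.5919, -0.0332, 0.0154]
eef_rot: [-180.0, -0.4, -172.1]
contact_force: [-14.9, -0.8, 9.4]
gripper_width: 0.0876
gripper_force: 7.5
```

>>> {"fn": "jog_arm", "kwargs": {"travel": [[0.004,0,0],[0.012,0,0],[0.04,0,0],[0.08,0,0],[0.08,0,-0.1],[0.08,0,-0.2],[0.08,0,-0.35],[0.15,-0.2,-0.4],[0.2,-0.4,-0.4],[0.25,-0.5,-0.4]], "dr": [[0,0,0],[0,0,0],[0,0,0],[0,0,0],[0,0,0],[0,0,0],[0,0,0],[0,0,0],[0,0,0],[0,0,0]], "claw": [1,1,1,1,1,1,1,1,1,1]}}

```text
time_s: 17.3
tcp_pos: [0.5235, -0.2197, 0.2118]
eef_rot: [-180.0, 0.2, -172.0]
contact_force: [2.0, -0.2, -0.4]
gripper_width: 0.0877
gripper_force: 0.0
```

>>> {"fn": "jog_arm", "kwargs": {"travel": [[0.1,-0.3,0],[0.1,-0.3,0],[0.1,-0.3,0],[0.1,-0.3,0],[0.1,-0.3,0],[0.1,-0.3,0],[0.1,-0.3,0],[0.1,-0.3,0],[0.1,-0.3,0],[0.1,-0.3,0]], "dr": [[0,0,0],[0,0,0],[0,0,0],[0,0,0],[0,0,0],[0,0,0],[0,0,0],[0,0,0],[0,0,0],[0,0,0]], "claw": [1,1,1,1,1,1,1,1,1,1]}}

```text
time_s: 18.55
tcp_pos: [0.4948, -0.3737, 0.2105]
eef_rot: [180.0, -0.0, -172.0]
contact_force: [0.5, -0.8, 0.1]
gripper_width: 0.0873
gripper_force: 0.0
```

```bash
python3 - <<'E'
from h import *
d,W=cloud("top")
cv2.imwrite("pics/top6.png",cv2.resize(d["pixels"][70:230,130:370,::-1],(780,520)))
x,y,z=W[...,0],W[...,1],W[...,2]
m=(z>.045)&(z<.056)&(np.hypot(x-.648,y+.025)<.09)
q=W[m];print("block",cv2.minAreaRect((q[:,:2]*1000).astype(np.float32)),m.sum())
m=(z>.033)&(z<.044)&(x>.64)&(x<.76)&(np.abs(y)<.17)&~((np.abs(y+.025)<.075))
q=W[m];print("fence",cv2.minAreaRect((q[:,:2]*1000).astype(np.float32)))
for n in "blue_jar white_pot dishes red_vial spray steel_beaker".split():
    for g in r.regions_of(n,"top")[:1]:
        q=W[g["pixels"]];t=q[q[:,2]>np.nanpercentile(q[:,2],95)-.012];print(n,np.round(np.nanmean(t,0),3))
E
```

```text
block ((651.6077270507812, -22.55297088623047), (100.41567993164062, 130.0139923095703), 7.9984965324401855) 1756
fence ((704.1124267578125, 2.172271728515625), (14.145149230957031, 337.6229553222656), 7.812789440155029)
blue_jar [0.589 0.241 0.059]
white_pot [0.477 0.206 0.049]
dishes [ 0.645 -0.234  0.045]
red_vial [0.478 0.208 0.049]
spray [0.483 0.439 0.201]
```

View pics/top6.png

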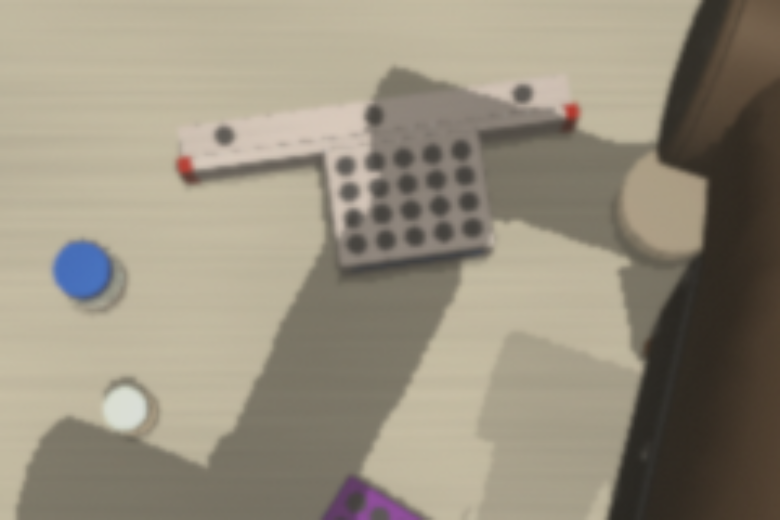

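The picture shows the block flat against the bar (contact edge (325,150)–(475,130)), at 8.0° against the bar's 7.8°, and x in the fence frame comes to about -0.049 m. The jar, pot and spray have not moved. The dishes and vial are partly or wholly hidden by the arm here, and both looked untouched in the earlier scene view. Nothing is touching the robot, so I hand in.

```bash
python3 -c "
from plant import r
print(r.close_job())"
```

```text
the job is handed in; nothing more can be done
None
```

I walked the block round about 73° on the spot, pushed it flat against the fence (last measured 0.2° out, no measurable gap, about 30 mm off the fence's middle) and handed the job in at about 19 s; no verdict was returned, and the dishes, vial and beaker were not fully re-measured at the end because the arm was in the way.

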